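# Stir the tumbling media round the finishing bowl

### The arm

A 6-joint arm with a two-finger parallel gripper is mounted at the origin on the work surface. World frame = base frame: x ahead of the robot, y to its left, z up, the work surface at z = 0. Lengths are in m, angles in rad, forces in N, time in s.
With the tool pointing down it reaches from about 0.275 to 0.725 m from the base axis. Payload 15.9 kg.
Tool frame: the origin (TCP) lies at the very end of the fingers, on their centre line; the grasp point (between the pads) lies 19 mm behind it; z points along the fingers, y is the line along which they close (so a half turn about z gives the same grasp; the last joint's range is limited). The gripper opens to 85 mm and grips with 20 to 120 N. Pads are 22 mm wide; open, the fingers measure 114 mm over their backs; the gripper's body (76 mm by 85 mm) begins 54 mm behind the grasp point. The pads swing forward as they close: fully open they stand 13 mm farther back than shut.
Start: joints at [0, 0.213, -0.034, 1.323, 0, 1.571], TCP at [0.5, -0, 0.202] pointing down, gripper open.
Joint ranges: [-2.98, 2.98], [-0.74, 1.72], [-1.14, 1.35], [-2.1, 2.04], [-1.57, 1.44], [-3.14, 3.14]. Speed limits (rad/s): [1.89, 1.89, 2.39, 2.57, 3.14, 3.14].

### API

Orientations are given as a unit quaternion [x, y, z, w].
In Python, from bench import ctrl gives the robot as it stands.
- The arm moves only by the shell command python3 -m handwheel 'ROWS'. ROWS is JSON, one flat list of numbers, 7 for each row, row after row: the turn, a rotation vector about the tool's x, y, z in units of 6 degrees (1.0 is 6 degrees), then the shift along the tool's x, y, z in cm, then the closure, from 0 (fully open) to 1 (shut). In form: [rx, ry, rz, x, y, z, jaw, rx, ry, rz, x, y, z, jaw, ...]. A call has 1 to 5 rows; each row is the pose to reach, as a shift and turn from the pose commanded when the call began, along the tool's axes at that moment; what a row does not reach only later rows make up. A row lasts 1/8 s, in which the tool goes at most 62.5 mm and 10.7 degrees, less where a joint would pass 70% of its speed; a pose out of reach is approached as far as the arm can. A call with a gripper value outside its range is refused whole. The fingers move at their own pace and stop on an object; the grip force is fixed at half the most. Time passes only in rows, so rows that repeat a pose let the fingers close. It gives the time, the measured TCP pose, the force, the opening and the grip force at its end, in the units of the state.
- ctrl.observe(): the state, without advancing time (a new reading comes with each control period).
- ctrl.read_camera(name): name is "scene" or "side" or "wrist"; returns a dict with "img" (384x512x3 uint8, red, green, blue), "depth" (384x512 float32, m along the optical axis (not along the pixel's ray), 0 where there is no reading), "mtx" (3x3 intrinsics, pixels), "rvec" (rotation vector, rad) and "tvec" (3), from world to camera coordinates, as OpenCV has them. Camera axes: x right, y down, z forward; pixel columns grow to the right and rows downward; lengths in m; the calibration is good to about 2 mm. A picture is of the moment at which its call begins.
- ctrl.close_job(): hands the job in; it is judged then, once.
The state is a dict: "clock": time; "joints": joint angles; "joint_velocities": joint speeds; "effort": joint torques, N m; "eef_pos": TCP position; "tcp_rot": TCP orientation; "ft_force": force on the tool from outside, world axes, zero at the start; "moment": the same for the moment, N m; "opening": finger opening in m; "finger_force": force on a finger pad.
Only numpy, scipy, OpenCV 4.12 (cv2) and the standard library are available. Lean on these libraries where they do the work, as an engineer would, in place of code of your own. Each camera call takes 0.05 s, during which the arm holds its last target. There are 200 camera calls.

### The job

The chute has dropped its fresh tumbling beads in a heap at the far half of the finishing bowl. Take the ball-headed stirrer from its sloped rest and stir the beads at least once right round the bowl, clockwise seen from above, starting and ending on the near side (opposite the column), until every bead lies at least 25 mm from where it was and none is lost; then lay the stirrer back in its rest. Do not knock the chute overhead (there is only room to slip in at a slant beneath it), and leave the other things on the bench alone.

Things in the scene. Friction and masses are not known exactly. Their poses are not given: they have to be found in the camera images.
- station: Fixed blue base plate, 290 x 120 x 8 mm, with a round open steel bowl on it. Origin on the bowl's axis at bench height; z up, x to the grey column 145 mm off (the far side; near is -x, left +y, right -y). Bowl: upright wall, flat floor, outer radius 100, inner radius 94 mm, rim 53 mm and inner floor 13 mm above the bench.
- bowl_floor (a point): Point on the bowl's axis at its inner floor; axes as the station. Stir with the ball about 5 mm clear of the floor and some 55 mm from the axis; beads roll off to both sides, so look whether all have moved and go round again if not.
- chute: Yellow chute fixed to the station's column over the far half of the bowl: a bar 36 mm wide from x = 0 (above the bowl's axis) to 170 mm, underside 178 and top 238 mm above the bench, with a 52 mm wide steel cap to 250 mm over x = 100 to 160 mm. Origin and axes as the station.
- rest: Fixed sloped aluminium rest on a dark plate 150 x 120 mm. Origin at bench height under the seat. The stirrer lies in it leaning 35 degrees from vertical, handle up and towards the rest's -x, ball on a toe plate. It is open on the upper, +x side: the stirrer goes out and in straight up and down or along its axis.
- rest_seat (a point): Where the ball's centre lies when the stirrer is home: 45 mm above the rest's origin; axes as the rest (not leaning). The channel is 46 mm wide round the 30 mm ball; a rubber notch 27 mm wide takes the 12 mm shaft 92 mm from the ball; beyond 101 mm along the shaft it is free.
- stirrer: Ball-headed stirring rod, 200 mm long, 220 g. Origin at the centre of the 30 mm steel ball; z runs along the 12 mm steel shaft to the handle. Orange handle, 22 x 22 mm square with faces along the stirrer's x and y, from 120 to 185 mm from the ball's centre. Grip it across y with the fingers pointing along -z.
- block: Bystander: loose aluminium block 60 x 35 x 40 mm, origin under its centre.
- jar: Bystander: loose jar, 52 mm across, 80 mm high, origin under its centre.
- screwdriver: Bystander: loose screwdriver lying on the bench to the left.
- brush: Bystander: loose brush lying on the bench to the right.
- cup: Bystander: loose blue cup, 72 mm across, 85 mm high, origin under its centre.
- bead0: Green tumbling bead, a ceramic cylinder 24 mm across and 22 mm long, origin at its centre; starts standing on the bowl's floor, in the left part of the far half.
- bead1: White tumbling bead, a ceramic cylinder 24 mm across and 22 mm long, origin at its centre; starts standing on the bowl's floor, in the left part of the far half.
- bead2: Green tumbling bead, a ceramic cylinder 24 mm across and 22 mm long, origin at its centre; starts standing on the bowl's floor, in the left part of the far half.
- bead3: White tumbling bead, a ceramic cylinder 24 mm across and 22 mm long, origin at its centre; starts standing on the bowl's floor, in the right part of the far half.
- bead4: Green tumbling bead, a ceramic cylinder 24 mm across and 22 mm long, origin at its centre; starts standing on the bowl's floor, in the right part of the far half.
- bead5: White tumbling bead, a ceramic cylinder 24 mm across and 22 mm long, origin at its centre; starts standing on the bowl's floor, in the right part of the far half.

How it is judged:
By the outcome, as a careful person would: the job done as asked, in the order asked, and still so for the second after the job is handed in, with the robot touching nothing.
It also fails if it takes over 61 s, if anything falls off the work surface, if the arm or the gripper's body presses on something with over 40 N, if the wrist force passes 120 N, or if a joint passes its speed limit or range.

## Working session

There is one attempt and no reset: what is moved stays moved. The work goes in short steps, Python scripts to look and compute and a shell command to move; the robot and the scene stay as the last step left them, time stands still between calls to the robot, and variables do not carry over. Pictures are saved under pics/ and viewed, at most 12 in all, crops included, and the job is handed in when it is done.

```bash
ls; mkdir -p pics; cat > h.py <<'E'
import numpy as np, cv2, json
from bench import ctrl
from scipy.spatial.transform import Rotation as R
def cam(n):
    c=ctrl.read_camera(n); c['R']=cv2.Rodrigues(np.array(c['rvec'],float))[0]; c['t']=np.array(c['tvec'],float).ravel(); return c
def cloud(c):
    d=c['depth']; K=np.array(c['mtx']); v,u=np.indices(d.shape)
    p=np.stack([(u-K[0,2])/K[0,0]*d,(v-K[1,2])/K[1,1]*d,d],-1)
    w=(p-c['t'])@c['R']; w[d==0]=np.nan; return w
def save(c,n): cv2.imwrite('pics/'+n+'.png',cv2.cvtColor(c['img'],cv2.COLOR_RGB2BGR))
E
python3 - <<'E'
from h import *
a=cam('scene');b=cam('side')
for n,c in(('scene',a),('side',b)):
    np.savez('/tmp/'+n,**{k:c[k] for k in('img','depth','mtx','R','t')}); print(n,(-c['R'].T@c['t']).round(3),c['R'][2].round(2))
im=np.vstack([a['img'],b['img']])
cv2.imwrite('pics/a.png',cv2.cvtColor(a['img'],cv2.COLOR_RGB2BGR));cv2.imwrite('pics/b.png',cv2.cvtColor(b['img'],cv2.COLOR_RGB2BGR))
print(ctrl.observe())
E
```

```text
pics
scene [ 1.321 -0.5    0.86 ] [-0.62  0.39 -0.68]
side [0.188 1.162 0.828] [ 0.25 -0.81 -0.53]
{'clock': 0.1, 'joints': array([-3.08437199e-05,  2.13289201e-01, -3.49439854e-02,  1.32351450e+00,
       -8.09498068e-06,  1.57084498e+00]), 'joint_velocities': array([-3.17582716e-05, -6.47866894e-04,  1.29700333e-03, -1.44611124e-03,
        4.99719300e-04, -7.76540924e-04]), 'effort': array([ 1.52238292e-03, -6.87242889e+01,  4.87808239e+01,  1.21537212e-02,
        1.43833854e-04,  5.94535322e-06]), 'eef_pos': array([ 4.99681351e-01, -1.82007525e-05,  2.01995315e-01]), 'tcp_rot': array([ 7.07134807e-01,  7.07078595e-01, -3.39222140e-04, -3.33492133e-04]), 'ft_force': array([-0.38365124,  0.54092278, -0.38555391]), 'moment': array([ 0.00557798,  0.01489586, -0.00425443]), 'finger_force': 0.0, 'opening': 0.08548296723700112}
```

View pics/a.png

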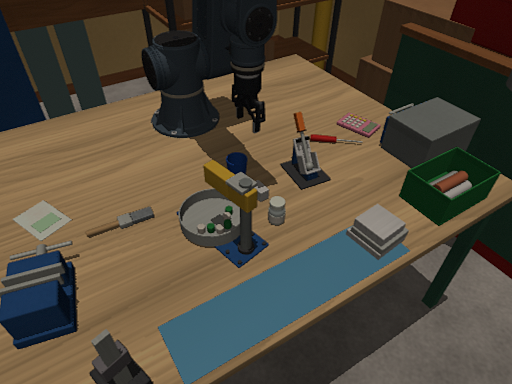

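View pics/b.png

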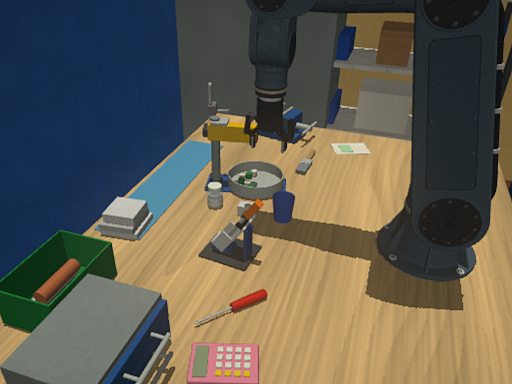

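The scene view shows the station (bowl ~(213,218), yellow chute ~(230,185), base plate ~(245,245)). The rest with the orange handle is at (300,120)–(305,170), the cup at (237,162), the jar at (277,210) and the block at ~(262,192). The side view shows the handle at (250,210).

```bash
cat > m.py <<'E'
from h import *
C={n:dict(np.load(f'/tmp/{n}.npz')) for n in('scene','side')}
def pts(n,f,box):
    c=C[n];w=cloud(c);hsv=cv2.cvtColor(c['img'],cv2.COLOR_RGB2HSV).astype(int)
    u0,v0,u1,v1=box;m=np.zeros(w.shape[:2],bool);m[v0:v1,u0:u1]=1
    m&=f(hsv,w)&~np.isnan(w[...,0]);return w[m],np.argwhere(m)
B={'scene':(150,90,380,290),'side':(180,100,320,280)}
for n in B:
    print(n)
    for name,f in dict(
      orange=lambda h,w:(h[...,0]>5)&(h[...,0]<16)&(h[...,1]>180)&(h[...,2]>120)&(w[...,2]>.08),
      yellow=lambda h,w:(h[...,0]>18)&(h[...,0]<30)&(h[...,1]>180)&(w[...,2]>.15)&(w[...,2]<.26),
      blue=lambda h,w:(h[...,0]>100)&(h[...,0]<125)&(h[...,1]>120)&(w[...,2]<.03)&(w[...,2]>.0),
      dark=lambda h,w:(h[...,2]<80)&(h[...,1]<90)&(w[...,2]<.025)&(w[...,2]>.0),
      cup=lambda h,w:(h[...,0]>105)&(h[...,0]<130)&(h[...,1]>120)&(w[...,2]<.1)&(w[...,2]>.02),
      white=lambda h,w:(h[...,2]>150)&(h[...,1]<40)&(w[...,2]>.02)&(w[...,2]<.1)).items():
        p,ix=pts(n,f,B[n])
        if len(p)<3: print(name,len(p));continue
        m=np.median(p,0);p=p[np.linalg.norm(p-m,axis=1)<.16];e,v=np.linalg.eigh(np.cov((p-p.mean(0)).T))
        print(name,len(p),p.mean(0).round(3),p.min(0).round(3),p.max(0).round(3),'ax',v[:,2].round(3),np.sqrt(e[2]).round(3))
    w=cloud(C[n]);u0,v0,u1,v1=B[n];q=w[v0:v1,u0:u1].reshape(-1,3)
    # rim
    r=q[(abs(q[:,2]-.053)<.006)&(q[:,0]>.4)&(q[:,0]<.75)&(abs(q[:,1]+.05)<.25)];print('rim',len(r),r.mean(0),r.min(0),r.max(0))
# top-down map of heights
T=np.vstack([cloud(C[n])[B[n][1]:B[n][3],B[n][0]:B[n][2]].reshape(-1,3) for n in B]);I=np.vstack([C[n]['img'][B[n][1]:B[n][3],B[n][0]:B[n][2]].reshape(-1,3) for n in B])
M=np.zeros((500,600,3),np.uint8);k=~np.isnan(T[:,0])&(T[:,2]<.3)&(T[:,2]>.003)
o=np.argsort(T[k,2]);t=T[k][o];ii=I[k][o]
for p,c in zip(t,ii):
    r,cc=int(500-(p[0]-.25)*1000),int((.35-p[1])*1000)
    if 0<r<500 and 0<cc<600: cv2.circle(M,(cc,r),2,tuple(int(x) for x in c[::-1]),-1)
cv2.imwrite('pics/top.png',M)
E
python3 m.py
```

```text
scene
orange 92 [0.483 0.216 0.178] [0.464 0.206 0.152] [0.502 0.227 0.204] ax [-0.578  0.08   0.812] 0.017
yellow 1069 [ 0.679 -0.167  0.217] [ 0.589 -0.193  0.171] [ 0.758 -0.127  0.241] ax [-0.971 -0.218  0.1  ] 0.056
blue 629 [ 0.73  -0.161  0.008] [ 0.675 -0.216  0.001] [ 0.775 -0.083  0.02 ] ax [-0.23  -0.973 -0.007] 0.037
dark 239 [ 0.586 -0.086  0.015] [ 0.49 -0.17  0.  ] [0.702 0.027 0.025] ax [-0.622 -0.782  0.035] 0.081
cup 356 [ 0.443 -0.008  0.068] [ 0.407 -0.042  0.036] [0.48  0.025 0.089] ax [-0.875  0.477 -0.076] 0.027
white 115 [ 0.669 -0.005  0.077] [ 0.568 -0.026  0.038] [0.698 0.023 0.084] ax [-0.929  0.149 -0.338] 0.032
rim 486 [ 0.59368656 -0.11696242  0.05239962] [ 0.41213688 -0.27510912  0.04705042] [0.74550126 0.19983322 0.058736  ]
side
orange 154 [0.472 0.228 0.176] [0.449 0.211 0.143] [0.499 0.234 0.202] ax [-0.57  -0.078  0.818] 0.02
yellow 654 [ 0.675 -0.14   0.211] [ 0.585 -0.182  0.177] [ 0.748 -0.119  0.247] ax [-0.966 -0.243  0.083] 0.042
blue 110 [ 0.655 -0.15   0.007] [ 0.478 -0.247  0.001] [ 0.765 -0.08   0.014] ax [-0.951 -0.309  0.001] 0.097
dark 868 [0.529 0.233 0.009] [0.463 0.092 0.001] [0.619 0.281 0.025] ax [-0.963 -0.271  0.007] 0.043
cup 173 [ 0.442 -0.008  0.06 ] [ 0.408 -0.043  0.02 ] [0.47  0.03  0.088] ax [ 0.252 -0.9    0.355] 0.031
white 154 [ 0.625 -0.013  0.062] [ 0.498 -0.14   0.033] [0.699 0.031 0.083] ax [-0.894 -0.383 -0.23 ] 0.066
rim 416 [ 0.57593425 -0.0865274   0.05214166] [ 0.41090284 -0.27633246  0.04707303] [0.73724155 0.18980497 0.05893696]
```

View pics/top.png

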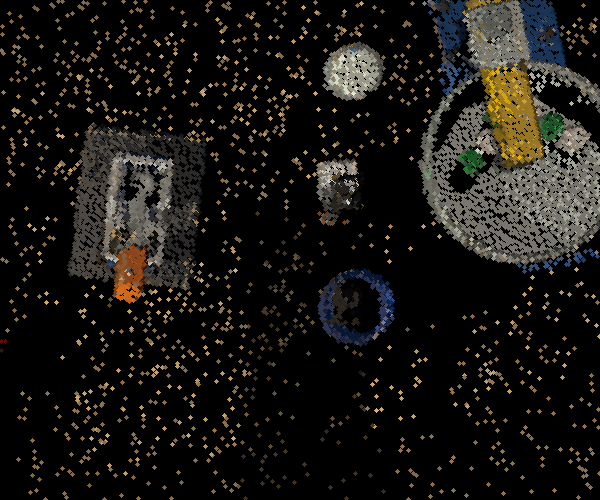

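The map (1 px = 1 mm) shows the rest plate at (137,210), turned a few degrees, with the handle at (130,275). The bowl is at about (520,165), the cup at (357,307), the block at (338,190) and the jar at (353,72). I'll fit these precisely.

```bash
cat > m2.py <<'E'
from m import *
from scipy.optimize import least_squares as ls
print('-----')
S=T[~np.isnan(T[:,0])]; SI=cv2.cvtColor(I[None],cv2.COLOR_RGB2HSV)[0][~np.isnan(T[:,0])].astype(int)
# rim: points in band near 0.053
c=np.array([.585,-.175])
for k in range(6):
    d=np.hypot(*(S[:,:2]-c).T);r=S[(abs(S[:,2]-.053)<.004)&(abs(d-.097)<(.02 if k<3 else .008))]
    s=ls(lambda x:np.hypot(r[:,0]-x[0],r[:,1]-x[1])-x[2],[*c,.097],loss='soft_l1',f_scale=.003).x;c=s[:2]
print('bowl',s.round(4),len(r))
# chute direction: top face of the bar
def rect(P,name):
    h=(P[:,:2]*10000).astype(np.float32); (cx,cy),(a,b),an=cv2.minAreaRect(h); bx=cv2.boxPoints(((cx,cy),(a,b),an))/10000
    print(name,len(P),'c',round(cx/1e4,4),round(cy/1e4,4),'size',round(a/1e4,4),round(b/1e4,4),'ang',round(an,1))
ye=(SI[:,0]>18)&(SI[:,0]<30)&(SI[:,1]>150)&(S[:,0]>.55)&(S[:,1]<-.08)
for lo,hi in((.234,.243),): rect(S[ye&(S[:,2]>lo)&(S[:,2]<hi)],'chute top')
pl=(SI[:,2]<110)&(abs(S[:,2]-.008)<.005)&(SI[:,1]<90)&(S[:,0]>.42)&(S[:,0]<.66)&(S[:,1]>.12)&(S[:,1]<.3)
P=S[pl];print('plate z',np.median(P[:,2]))
for q in(0,1):
    m=P.mean(0);D=np.array([((np.hypot(*(P[:,:2]-x[:2]).T)<.008).sum()) for x in P]);P=P[D>8]
rect(P,'plate')
# refine plate yaw with histogram extents
for an in range(-12,1,2):
    a=np.deg2rad(an);e=np.array([np.cos(a),np.sin(a)]);n=np.array([-e[1],e[0]]);u=P[:,:2]@e;v=P[:,:2]@n
    pu=np.percentile(u,[1,99]);pv=np.percentile(v,[1,99]);print(an,np.ptp(pu).round(4),np.ptp(pv).round(4),(pu.mean()*e+pv.mean()*n).round(4))
o=(SI[:,0]>4)&(SI[:,0]<17)&(SI[:,1]>170)&(S[:,2]>.12)&(S[:,1]>.15)&(S[:,2]<.23)
O=S[o];O=O[np.linalg.norm(O-np.median(O,0),axis=1)<.05]
print('handle',len(O),O.mean(0).round(4))
for yaw in(-12,-9,-6,-3,0):
  a=np.deg2rad(yaw);e=np.array([np.cos(a),np.sin(a),0]);t=np.deg2rad(35);ax=-np.sin(t)*e+np.array([0,0,np.cos(t)]);x=np.cos(t)*e+[0,0,np.sin(t)];y=np.cross(ax,x)
  print(yaw,'ext along,x,y',[np.percentile(O@k,[2,98]).round(4).tolist() for k in(ax,x,y)])
# block
b=S[(abs(S[:,2]-.04)<.005)&(abs(S[:,0]-.56)<.05)&(abs(S[:,1]-.013)<.04)];rect(b,'block')
cu=S[(abs(S[:,2]-.085)<.005)&(abs(S[:,0]-.443)<.05)&(abs(S[:,1]+.008)<.05)];rect(cu,'cup')
E
python3 m2.py | sed -n '/-----/,$p'
```

```text
-----
bowl [ 0.5886 -0.1747  0.0979] 387
chute top 467 c 0.6713 -0.1554 size 0.1705 0.043 ang 12.6
plate z 0.00809845723749221
plate 1230 c 0.5435 0.2121 size 0.1236 0.1518 ang 83.8
-12 0.1514 0.1231 [0.543  0.2132]
-10 0.1494 0.1208 [0.5432 0.213 ]
-8 0.1483 0.1197 [0.5429 0.2128]
-6 0.1478 0.1192 [0.5428 0.2126]
-4 0.1486 0.1206 [0.5427 0.2127]
-2 0.1496 0.1225 [0.5426 0.2131]
0 0.1512 0.1251 [0.5425 0.2131]
handle 318 [0.4763 0.2213 0.1748]
-12 ext along,x,y [[-0.1311, -0.0689], [0.4312, 0.4553], [0.3011, 0.3268]]
-9 ext along,x,y [[-0.1401, -0.078], [0.4446, 0.4681], [0.2789, 0.304]]
-6 ext along,x,y [[-0.1485, -0.0863], [0.4564, 0.4799], [0.2554, 0.2808]]
-3 ext along,x,y [[-0.1561, -0.0939], [0.4671, 0.4907], [0.231, 0.2574]]
0 ext along,x,y [[-0.1631, -0.1009], [0.4769, 0.5007], [0.2058, 0.2331]]
block 190 c 0.5585 0.0108 size 0.0594 0.041 ang 9.7
cup 201 c 0.4425 -0.0063 size 0.0717 0.0742 ang 86.6
```

```bash
cat > p.py <<'E'
from h import *
t=np.deg2rad(35)
def Rt(yaw,s,tilt=35):   # fingers along -stirrer z, tool y = s * stirrer y
    t=np.deg2rad(tilt);a=np.deg2rad(yaw);e=np.array([np.cos(a),np.sin(a),0]);z=np.sin(t)*e-np.array([0,0,np.cos(t)]);y=s*np.array([-e[1],e[0],0])
    return R.from_matrix(np.stack([np.cross(y,z),y,z],1))
SEAT=np.array([.5626,.2104,.045]); BOWL=np.array([.5886,-.1747,.013])
def pose():
    o=ctrl.observe();return np.array(o['eef_pos']),R.from_quat(o['tcp_rot']),o
def rel(p,q,p0,q0): return np.r_[(q0.inv()*q).as_rotvec()/np.deg2rad(6),q0.inv().apply(p-p0)*100]
def show(o): print(round(o['clock'],2),'p',np.round(o['eef_pos'],4),'q',np.round(o['tcp_rot'],3),'j',np.round(o['joints'],2),'F',np.round(o['ft_force'],1),'op',round(o['opening'],4),'ff',round(o['finger_force'],1))
E
python3 - <<'E'
from p import *
p0,q0,o=pose()
for s in(1,-1):
    q=Rt(-6,s);ax=-q.as_matrix()[:,2];p=SEAT+.223*ax;print(s,p.round(4),rel(p,q,p0,q0).round(2))
E
```

```text
1 [0.4354 0.2238 0.2277] [ -4.27  -4.74 -13.53  22.38  -6.43  -2.56]
-1 [0.4354 0.2238 0.2277] [-4.88  4.39 15.45 22.38 -6.43 -2.56]
```

```bash
python3 -m handwheel '[-0.4,-0.5,-1.35,2.2,-0.6,-0.2,0, -0.8,-0.9,-2.7,4.5,-1.3,-0.5,0, -1.3,-1.4,-4.05,6.7,-1.9,-0.8,0, -1.7,-1.9,-5.4,9,-2.6,-1,0, -2.1,-2.4,-6.75,11.2,-3.2,-1.3,0]'
cat > go.py <<'E'
import sys
from p import *
p0,q0,o=pose();show(o)
E
python3 - <<'E'
from p import *
p0,q0,o=pose();show(o);q=Rt(-6,1);p=SEAT-.223*q.as_matrix()[:,2];print(rel(p,q,p0,q0).round(2))
E
```

```text
clock: 0.72
eef_pos: [0.4675, 0.1127, 0.2153]
tcp_rot: [0.408, 0.898, -0.011, 0.163]
ft_force: [-0.9, -0.4, 0.9]
opening: 0.0854
finger_force: 0.0
0.72 p [0.4675 0.1127 0.2153] q [ 0.408  0.898 -0.011  0.163] j [ 0.42 -0.04 -0.33  1.07 -0.26  1.25] F [-0.9 -0.4  0.9] op 0.0854 ff 0.0
[-2.17 -2.35 -6.72  9.69  5.18 -3.78]
```

```bash
python3 -m handwheel '[-0.43,-0.47,-1.34,1.9,1.0,-0.75,0, -0.87,-0.94,-2.7,3.9,2.1,-1.5,0, -1.3,-1.4,-4.0,5.8,3.1,-2.3,0, -1.74,-1.88,-5.4,7.75,4.15,-3,0, -2.17,-2.35,-6.72,9.69,5.18,-3.78,0]' >/dev/null; python3 - <<'E'
from p import *
p0,q0,o=pose();show(o);q=Rt(-6,1);p=SEAT-.223*q.as_matrix()[:,2];print(rel(p,q,p0,q0).round(2))
c=cam('wrist');save(c,'w1')
hsv=cv2.cvtColor(c['img'],cv2.COLOR_RGB2HSV).astype(int);w=cloud(c)
m=(hsv[...,0]>4)&(hsv[...,0]<17)&(hsv[...,1]>170)&(hsv[...,2]>60)&(w[...,2]>.1)
O=w[m];print(len(O),(-c['R'].T@c['t']).round(3))
M=q.as_matrix();
L=(O-SEAT)@np.stack([-M[:,0],M[:,1],-M[:,2]],1)   # stirrer axes x,y,z
print(np.percentile(L,[2,25,50,75,98],axis=0).round(4))
E
```

```text
1.35 p [0.4359 0.2238 0.2278] q [ 0.05   0.952 -0.016  0.3  ] j [ 0.8  -0.22 -0.59  0.79 -0.47  0.8 ] F [-0.  -0.4 -0.7] op 0.0858 ff 0.0
[ 0.   -0.    0.    0.05 -0.01 -0.02]
499 [0.281 0.24  0.329]
[[-0.0122 -0.012   0.1235]
 [-0.0119 -0.0074  0.147 ]
 [-0.0117 -0.0015  0.1692]
 [-0.0107  0.0038  0.1831]
 [ 0.0098  0.0084  0.1852]]
```

View pics/w1.png

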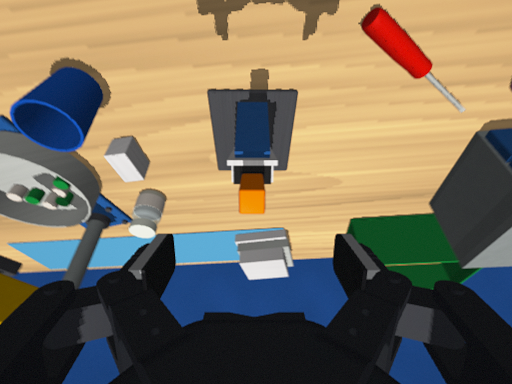

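The wrist view shows the handle end at (252,193), centred between the open fingers and square to them, with the bowl to the left. I'll shift 1.5 mm in y, advance 90 mm and close.

```bash
sed -i 's/SEAT=np.array(.*045\]);/SEAT=np.array([.5622,.2087,.045]);/' p.py
python3 -m handwheel '[0,0,0,0,-0.15,2,0, 0,0,0,0.05,-0.15,4.5,0, 0,0,0,0.05,-0.15,7,0, 0,0,0,0.05,-0.15,9,0, 0,0,0,0.05,-0.15,9,0]' && python3 -m handwheel '[0,0,0,0,0,0,1,0,0,0,0,0,0,1,0,0,0,0,0,0,1,0,0,0,0,0,0,1,0,0,0,0,0,0,1]' && python3 - <<'E'
from p import *
p0,q0,o=pose();show(o);up=q0.inv().apply([0,0,1]);print('up in tool',up.round(3))
M=q0.as_matrix(); print((SEAT-p0)@M)
E
```

```text
clock: 2.02
eef_pos: [0.4866, 0.2152, 0.1525]
tcp_rot: [0.053, 0.953, -0.016, 0.299]
ft_force: [0.4, -0.3, 0.8]
opening: 0.0856
finger_force: 0.0
clock: 2.65
eef_pos: [0.4872, 0.2165, 0.1545]
tcp_rot: [0.052, 0.952, -0.015, 0.3]
ft_force: [-4.5, 0.8, 5.9]
opening: 0.0208
finger_force: 60.4
2.65 p [0.4872 0.2165 0.1545] q [ 0.052  0.952 -0.015  0.3  ] j [ 0.68 -0.1  -0.69  0.52 -0.42  0.69] F [-4.5  0.8  5.9] op 0.0208 ff 60.4
up in tool [-0.573  0.002 -0.82 ]
[0.00087511 0.00018049 0.13292482]
```

```bash
python3 -m handwheel '[0,0,0,-0.6,0,-0.8,1, 0,0,0,-1.7,0,-2.45,1, 0,0,0,-3.2,0,-4.6,1, 0,0,0,-5,0,-7.2,1, 0,0,0,-6.9,0,-9.84,1]' && python3 - <<'E'
from p import *
np.save('/tmp/bt',[0.0009,0.0002,0.133])
p0,q0,o=pose();show(o)
c=cam('scene');cv2.imwrite('pics/s2.png',cv2.cvtColor(cv2.resize(c['img'][80:280,150:400],None,fx=3,fy=3),cv2.COLOR_RGB2BGR))
# next: over near bowl
for yaw in(13,):
  q=Rt(yaw,1);e=q.as_matrix()[:,2]*[1,1,0];e/=np.linalg.norm(e);b=BOWL-.055*e+[0,0,.02]
  for dz in(.09,0): p=b+[0,0,dz]-q.apply(np.load('/tmp/bt'));print(p.round(3),rel(p,q,p0,q0).round(2))
E
```

```text
clock: 3.28
eef_pos: [0.487, 0.2157, 0.2755]
tcp_rot: [0.052, 0.953, -0.016, 0.299]
ft_force: [0.7, 0.1, -2.2]
opening: 0.0206
finger_force: 59.1
3.27 p [0.487  0.2157 0.2755] q [ 0.052  0.953 -0.016  0.299] j [ 0.68 -0.17 -0.44  0.85 -0.42  0.69] F [ 0.7  0.1 -2.2] op 0.0206 ff 59.1Traceback (most recent call last):
  File "<stdin>", line 8, in <module>
    fid = stack.enter_context(open(os.fspath(file), "rb"))
                              ~~~~^^^^^^^^^^^^^^^^^^^^^^^
FileNotFoundError: [Errno 2] No such file or directory: '/tmp/bt'
```

View pics/s2.png

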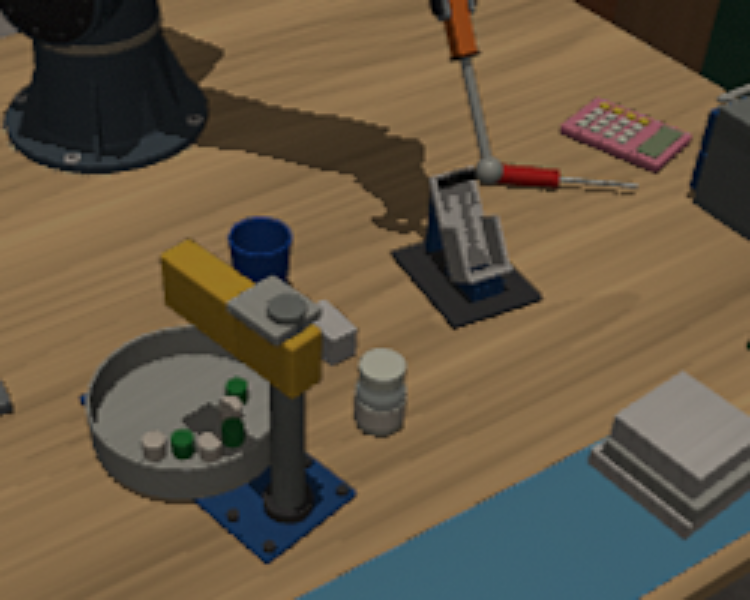

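The stirrer is clear of the rest with the ball at (488,170) in the crop. Six beads are in the bowl at about (153,445), (182,443), (208,445), (232,432), (232,405) and (236,390).

```bash
cat > beads.py <<'E'
from p import *
def beads(c,lo=.019,hi=.045):
    w=cloud(c);h=cv2.cvtColor(c['img'],cv2.COLOR_RGB2HSV).astype(int);d=np.hypot(w[...,0]-BOWL[0],w[...,1]-BOWL[1])
    inb=(d<.092)&(w[...,2]>lo)&(w[...,2]<hi);out=[]
    for n,f in(('green',(h[...,0]>45)&(h[...,0]<90)&(h[...,1]>90)),('white',(h[...,1]<70)&(h[...,2]>70))):
        k,L,st,ce=cv2.connectedComponentsWithStats((inb&f).astype(np.uint8),connectivity=4)
        for i in range(1,k):
            if st[i,4]>=8:
                P=w[L==i];a=np.deg2rad(13);r=P.mean(0)[:2]-BOWL[:2];r=(np.array([[np.cos(a),np.sin(a)],[-np.sin(a),np.cos(a)]])@r*1000).round(0)
                out.append((n,st[i,4],ce[i].round(0).tolist(),'st mm',r.tolist(),'z',P[:,2].max().round(3)))
    return out
E
python3 - <<'E'
from beads import *
for n in('scene','side'):
    print(n);[print(*x) for x in beads(dict(np.load(f'/tmp/{n}.npz')))]
p0,q0,o=pose();bt=np.load('/tmp/bt.npy')
q=Rt(13,1);e=q.as_matrix()[:,2]*[1,1,0];e/=np.linalg.norm(e);b=BOWL-.055*e+[0,0,.02]
for dz in(.12,0): p=b+[0,0,dz]-q.apply(bt);print(p.round(3),rel(p,q,p0,q0).round(2))
E
```

```text
scene
green 37 [229.0, 209.0] st mm [14.0, 50.0] z 0.039
green 56 [227.0, 223.0] st mm [54.0, 9.0] z 0.038
green 58 [210.0, 227.0] st mm [31.0, -36.0] z 0.038
white 41 [226.0, 215.0] st mm [28.0, 29.0] z 0.038
white 56 [201.0, 227.0] st mm [13.0, -56.0] z 0.04
white 51 [219.0, 228.0] st mm [52.0, -21.0] z 0.039
side
green 32 [248.0, 175.0] st mm [26.0, -25.0] z 0.037
green 26 [241.0, 180.0] st mm [49.0, 21.0] z 0.036
green 15 [251.0, 184.0] st mm [11.0, 54.0] z 0.036
white 34 [253.0, 171.0] st mm [10.0, -49.0] z 0.037
white 36 [242.0, 175.0] st mm [50.0, -10.0] z 0.039
white 29 [247.0, 182.0] st mm [27.0, 36.0] z 0.038
[ 0.461 -0.204  0.262] [-1.800e+00  3.000e-02 -2.660e+00 -6.600e-01 -4.214e+01  2.380e+00]
[ 0.461 -0.204  0.142] [-1.800e+00  3.000e-02 -2.660e+00  6.250e+00 -4.221e+01  1.219e+01]
```

```bash
python3 -m handwheel '[-0.2,0,-0.3,0,-2.5,0.1,1, -0.5,0,-0.8,-0.1,-6.5,0.3,1, -1,0,-1.4,-0.2,-11,0.6,1, -1.4,0,-2,-0.3,-16,0.9,1, -1.8,0,-2.66,-0.3,-21,1.2,1]' && cat > nx.py <<'E'
from p import *
import sys
p0,q0,o=pose();bt=np.load('/tmp/bt.npy');show(o)
q=Rt(13,1);a=np.deg2rad(13);e=np.array([np.cos(a),np.sin(a),0]);n=np.array([-e[1],e[0],0])
x,y,z=map(float,sys.argv[1:4]);p=BOWL+e*x+n*y+[0,0,z]-q.apply(bt);print(p.round(3),rel(p,q,p0,q0).round(2))
bl=p0+q0.apply(bt)-BOWL;print('ball st',[round(float(v)*1000,1) for v in(bl@e,bl@n,bl[2])])
E
python3 nx.py -.055 0 .14
```

```text
clock: 3.95
eef_pos: [0.4761, 0.0337, 0.2656]
tcp_rot: [-0.089, 0.951, 0.027, 0.294]
ft_force: [0.4, 0.7, -3.0]
opening: 0.0206
finger_force: 59.4
3.95 p [0.4761 0.0337 0.2656] q [-0.089  0.951  0.027  0.294] j [-0.01 -0.4  -0.63  0.75  0.11 -0.16] F [ 0.4  0.7 -3. ] op 0.0206 ff 59.4
[ 0.461 -0.204  0.262] [ -0.23  -0.1   -0.32   5.   -23.12  -3.02]
ball st [11.6, 225.4, 142.3]
```

```bash
python3 -m handwheel '[-0.1,0,-0.1,1,-4.6,-0.6,1, -0.2,-0.1,-0.2,2,-9.5,-1.2,1, -0.23,-0.1,-0.32,3.3,-14.5,-2,1, -0.23,-0.1,-0.32,4.3,-19,-2.5,1, -0.23,-0.1,-0.32,5,-23.1,-3,1]' >/dev/null&& python3 -m handwheel '[0,0,0,0,0,0,1,0,0,0,0,0,0,1]' >/dev/null; python3 nx.py -.055 0 .02; python3 - <<'E'
from h import *
c=cam('scene');cv2.imwrite('pics/s3.png',cv2.cvtColor(cv2.resize(c['img'][80:280,150:400],None,fx=3,fy=3),cv2.COLOR_RGB2BGR));cv2.imwrite('/tmp/s3.png',c['img'])
d=cam('side')
for n,c in(('scene',c),('side',d)): np.savez('/tmp/x'+n,**{k:c[k] for k in('img','depth','mtx','R','t')})
E
```

```text
4.83 p [ 0.4614 -0.2027  0.2616] q [-0.107  0.948  0.034  0.298] j [-0.74 -0.17 -0.46  0.9   0.49 -0.87] F [ 0.3  0.4 -2.2] op 0.0208 ff 59.7
[ 0.461 -0.204  0.142] [-0.01 -0.02 -0.03  6.84 -0.16  9.76]
ball st [-54.9, 1.4, 139.0]
```

View pics/s3.png

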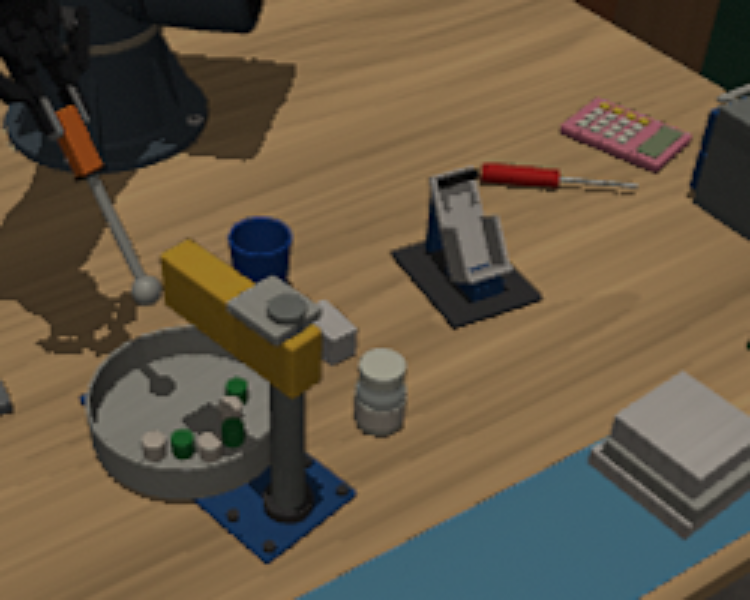

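The ball is at (147,290) in the crop, over the near half of the bowl, left of and below the chute tip. I'll check it by depth and lower it.

```bash
python3 - <<'E'
from p import *
a=np.deg2rad(13);e=np.array([np.cos(a),np.sin(a),0]);n=np.array([-e[1],e[0],0])
p0,q0,o=pose();pred=p0+q0.apply(np.load('/tmp/bt.npy'))
for k in('scene','side'):
    c=dict(np.load(f'/tmp/x{k}.npz'));w=cloud(c);P=w[np.linalg.norm(w-pred,axis=2)<.022]
    if len(P)<5: print(k,len(P));continue
    C=-c['R'].T@c['t'];r=P.mean(0)-C;r/=np.linalg.norm(r);print(k,len(P),'meas-pred mm',((P.mean(0)+r*.0105-pred)*1000).round(1))
E
python3 -m handwheel '[0,0,0,1,0,1.4,1, 0,0,0,2.6,-0.1,3.7,1, 0,0,0,4.3,-0.15,6.1,1, 0,0,0,5.6,-0.15,8.1,1, 0,0,0,6.3,-0.15,9,1]' && python3 nx.py -.055 0 .02
```

```text
scene 95 meas-pred mm [-2.2  0.3  0. ]
side 62 meas-pred mm [ 0.6 -1.3 -1. ]
clock: 5.55
eef_pos: [0.4615, -0.203, 0.1509]
tcp_rot: [-0.108, 0.948, 0.034, 0.298]
ft_force: [-0.1, 0.0, -1.9]
opening: 0.0209
finger_force: 59.7
5.55 p [ 0.4615 -0.203   0.1509] q [-0.108  0.948  0.034  0.298] j [-0.74 -0.1  -0.69  0.61  0.49 -0.87] F [-0.1  0.  -1.9] op 0.0209 ff 59.7
[ 0.461 -0.204  0.142] [ 0.   -0.02 -0.01  0.51 -0.12  0.67]
ball st [-54.9, 1.3, 28.3]
```

```bash
python3 -m handwheel '[0,0,0,0.3,-0.1,0.4,1,0,0,0,0.48,-0.12,0.67,1]' >/dev/null; cat > circ.py <<'E'
from p import *
import sys
p0,q0,o=pose();bt=np.load('/tmp/bt.npy');show(o);a=np.deg2rad(13);M=np.array([[np.cos(a),-np.sin(a),0],[np.sin(a),np.cos(a),0],[0,0,1]])
bl=(p0+q0.apply(bt)-BOWL)@M;print('ball',(bl*1000).round(1))
r,step,n=float(sys.argv[1]),float(sys.argv[2]),int(sys.argv[3]);th0=np.arctan2(bl[1],bl[0])
f=lambda k:np.array([r*np.cos(th0-np.deg2rad(step)*k),r*np.sin(th0-np.deg2rad(step)*k),.02])
for k in range(n):
    s=f(5*k) if k else bl
    print([' '.join(f'{v:.2f}' for v in q0.inv().apply(M@(f(5*k+i)-s))*100) for i in range(1,6)])
E
python3 circ.py .055 8.4 9
```

```text
5.8 p [ 0.4624 -0.2057  0.1442] q [-0.107  0.948  0.033  0.298] j [-0.75 -0.09 -0.7   0.58  0.49 -0.88] F [ 0.5 -0.4 -1.9] op 0.0208 ff 59.7
ball [-54.5  -1.8  21.6]
['0.10 0.80 0.12', '-0.02 1.60 0.21', '-0.23 2.36 0.36', '-0.54 3.07 0.57', '-0.92 3.73 0.84']
['-0.46 0.58 0.32', '-0.99 1.07 0.69', '-1.56 1.46 1.09', '-2.18 1.74 1.52', '-2.83 1.91 1.97']
['-0.66 0.05 0.46', '-1.32 -0.01 0.92', '-1.96 -0.19 1.37', '-2.58 -0.49 1.80', '-3.15 -0.89 2.20']
['-0.52 -0.50 0.36', '-0.97 -1.08 0.68', '-1.35 -1.74 0.95', '-1.65 -2.46 1.15', '-1.85 -3.23 1.30']
['-0.11 -0.79 0.08', '-0.13 -1.60 0.09', '-0.05 -2.40 0.03', '0.13 -3.18 -0.09', '0.40 -3.91 -0.27']
['0.35 -0.68 -0.25', '0.78 -1.29 -0.55', '1.28 -1.82 -0.89', '1.84 -2.26 -1.28', '2.44 -2.59 -1.70']
['0.64 -0.22 -0.44', '1.29 -0.32 -0.90', '1.95 -0.31 -1.36', '2.60 -0.18 -1.82', '3.23 0.07 -2.26']
['0.59 0.36 -0.41', '1.14 0.81 -0.79', '1.62 1.36 -1.13', '2.03 1.99 -1.42', '2.36 2.69 -1.65']
['0.24 0.75 -0.17', '0.40 1.53 -0.28', '0.46 2.33 -0.32', '0.42 3.14 -0.29', '0.28 3.93 -0.20']
```

```bash
python3 -m handwheel '[0,0,0,0.1,0.8,0.12,1, 0,0,0,-0.02,1.6,0.21,1, 0,0,0,-0.23,2.36,0.36,1, 0,0,0,-0.54,3.07,0.57,1, 0,0,0,-0.92,3.73,0.84,1]' | grep -E 'ft|opening'
python3 -m handwheel '[0,0,0,-0.46,0.58,0.32,1, 0,0,0,-0.99,1.07,0.69,1, 0,0,0,-1.56,1.46,1.09,1, 0,0,0,-2.18,1.74,1.52,1, 0,0,0,-2.83,1.91,1.97,1]' | grep -E 'ft|opening'
python3 -m handwheel '[0,0,0,-0.66,0.05,0.46,1, 0,0,0,-1.32,-0.01,0.92,1, 0,0,0,-1.96,-0.19,1.37,1, 0,0,0,-2.58,-0.49,1.8,1, 0,0,0,-3.15,-0.89,2.2,1]' | grep -E 'ft|opening'
python3 circ.py .055 8.4 0
```

```text
ft_force: [-0.8, -0.1, -1.6]
opening: 0.0206
ft_force: [-0.1, -1.0, -2.9]
opening: 0.0205
ft_force: [-0.9, -0.3, -2.8]
opening: 0.0208
7.67 p [ 0.535  -0.1403  0.1419] q [-0.107  0.948  0.034  0.298] j [-0.49 -0.06 -0.7   0.45  0.39 -0.62] F [-0.9 -0.3 -2.8] op 0.0208 ff 59.7
ball [30.9 45.6 19.3]
```

On track (expected angle 54°, got 56°). Continuing.

```bash
python3 -m handwheel '[0,0,0,-0.52,-0.5,0.36,1, 0,0,0,-0.97,-1.08,0.68,1, 0,0,0,-1.35,-1.74,0.95,1, 0,0,0,-1.65,-2.46,1.15,1, 0,0,0,-1.85,-3.23,1.3,1]' | grep -E 'ft|opening'
python3 -m handwheel '[0,0,0,-0.11,-0.79,0.08,1, 0,0,0,-0.13,-1.6,0.09,1, 0,0,0,-0.05,-2.4,0.03,1, 0,0,0,0.13,-3.18,-0.09,1, 0,0,0,0.4,-3.91,-0.27,1]' | grep -E 'ft|opening'
python3 -m handwheel '[0,0,0,0.35,-0.68,-0.25,1, 0,0,0,0.78,-1.29,-0.55,1, 0,0,0,1.28,-1.82,-0.89,1, 0,0,0,1.84,-2.26,-1.28,1, 0,0,0,2.44,-2.59,-1.7,1]' | grep -E 'ft|opening'
python3 circ.py .055 8.4 0
python3 - <<'E'
from beads import *
c=cam('scene');[print(*x) for x in beads(c)]
E
```

```text
ft_force: [0.4, -0.0, -2.5]
opening: 0.0207
ft_force: [-0.7, -0.4, -2.1]
opening: 0.0205
ft_force: [0.9, -0.6, -1.4]
opening: 0.0209
9.55 p [ 0.544  -0.2381  0.1417] q [-0.107  0.948  0.034  0.298] j [-0.68  0.08 -0.55  0.54  0.47 -0.8 ] F [ 0.9 -0.6 -1.4] op 0.0209 ff 59.7
ball [ 17.7 -51.7  19.1]
green 28 [237.0, 222.0] st mm [70.0, 33.0] z 0.038
green 19 [197.0, 224.0] st mm [-7.0, -55.0] z 0.038
green 13 [223.0, 232.0] st mm [73.0, -25.0] z 0.037
white 32 [215.0, 223.0] st mm [29.0, -15.0] z 0.038
white 50 [192.0, 226.0] st mm [-7.0, -73.0] z 0.04
white 76 [204.0, 229.0] st mm [27.0, -57.0] z 0.045
```

```bash
python3 -m handwheel '[0,0,0,0.64,-0.22,-0.44,1, 0,0,0,1.29,-0.32,-0.9,1, 0,0,0,1.95,-0.31,-1.36,1, 0,0,0,2.6,-0.18,-1.82,1, 0,0,0,3.23,0.07,-2.26,1]' | grep -E 'ft|opening'
python3 -m handwheel '[0,0,0,0.59,0.36,-0.41,1, 0,0,0,1.14,0.81,-0.79,1, 0,0,0,1.62,1.36,-1.13,1, 0,0,0,2.03,1.99,-1.42,1, 0,0,0,2.36,2.69,-1.65,1]' | grep -E 'ft|opening'
python3 -m handwheel '[0,0,0,0.24,0.75,-0.17,1, 0,0,0,0.4,1.53,-0.28,1, 0,0,0,0.46,2.33,-0.32,1, 0,0,0,0.42,3.14,-0.29,1, 0,0,0,0.35,3.6,-0.24,1]' | grep -E 'ft|opening'
python3 circ.py .055 8.4 0
python3 - <<'E'
from beads import *
for k in('scene','side'):
  c=cam(k);print(k);[print(*x) for x in beads(c)]
  if k=='scene': cv2.imwrite('pics/s4.png',cv2.cvtColor(cv2.resize(c['img'][160:260,160:290],None,fx=5,fy=5,interpolation=cv2.INTER_CUBIC),cv2.COLOR_RGB2BGR))
E
```

```text
ft_force: [0.3, -0.1, -1.8]
opening: 0.0209
ft_force: [-0.5, -0.5, -2.0]
opening: 0.0214
ft_force: [0.1, -0.3, -1.6]
opening: 0.0206
11.47 p [ 0.4597 -0.1913  0.1418] q [-0.107  0.948  0.034  0.298] j [-0.72 -0.12 -0.73  0.57  0.48 -0.85] F [ 0.1 -0.3 -1.6] op 0.0206 ff 59.7
ball [-54.   13.   19.2]
scene
green 54 [190.0, 208.0] st mm [-73.0, -31.0] z 0.04
green 28 [237.0, 222.0] st mm [70.0, 33.0] z 0.037
green 13 [223.0, 232.0] st mm [72.0, -24.0] z 0.037
white 50 [205.0, 204.0] st mm [-48.0, 10.0] z 0.045
white 32 [216.0, 223.0] st mm [29.0, -15.0] z 0.038
white 42 [189.0, 225.0] st mm [-19.0, -77.0] z 0.039
white 20 [204.0, 233.0] st mm [37.0, -66.0] z 0.037
side
green 32 [235.0, 174.0] st mm [77.0, -18.0] z 0.038
green 16 [278.0, 177.0] st mm [-82.0, -20.0] z 0.038
white 33 [246.0, 169.0] st mm [41.0, -65.0] z 0.039
white 38 [262.0, 169.0] st mm [-21.0, -73.0] z 0.039
white 36 [248.0, 177.0] st mm [26.0, -3.0] z 0.037
white 51 [269.0, 181.0] st mm [-53.0, 22.0] z 0.045
```

View pics/s4.png

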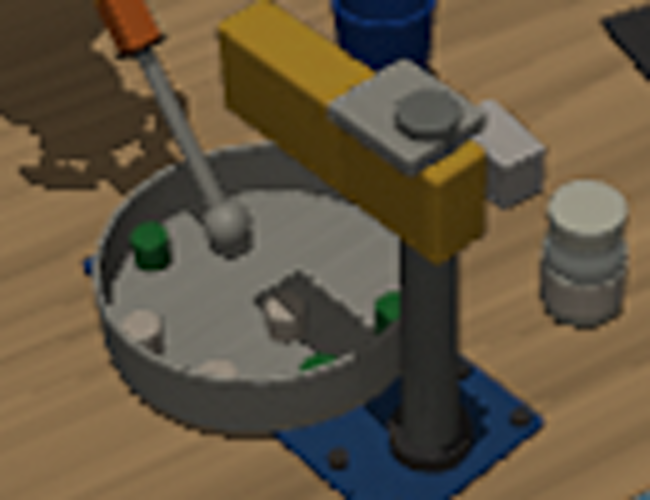

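The ball is at (228,228) near side. The beads have all been pushed around: greens at (150,245), (390,310) and (318,362), whites at (283,318), (145,330) and (215,370). The identities of two beads are a little ambiguous, so I'll go round again. This lap widens to 66 mm at the far left and narrows to 45 mm after.

```bash
cat > circ2.py <<'E'
from p import *
p0,q0,o=pose();bt=np.load('/tmp/bt.npy');a=np.deg2rad(13);M=np.array([[np.cos(a),-np.sin(a),0],[np.sin(a),np.cos(a),0],[0,0,1]])
bl=(p0+q0.apply(bt)-BOWL)@M;th0=np.rad2deg(np.arctan2(bl[1],bl[0]))
def f(k):
    t=th0-7.9*k;r=np.interp(t,[-200,-25,-2,60,100,166],[.047,.047,.066,.066,.05,.054]);return np.array([r*np.cos(np.deg2rad(t)),r*np.sin(np.deg2rad(t)),.02])
for k in range(9):
    s=f(5*k) if k else bl
    print([' '.join(f'{v:.2f}' for v in q0.inv().apply(M@(f(5*k+i)-s))*100) for i in range(1,6)],f(5*k+5).round(3))
E
python3 circ2.py
```

```text
['-0.37 0.66 0.17', '-0.66 1.31 0.38', '-1.02 1.89 0.63', '-1.44 2.40 0.92', '-1.90 2.84 1.24'] [-0.031  0.041  0.02 ]
['-0.51 0.35 0.35', '-1.04 0.61 0.73', '-1.60 0.77 1.12', '-2.15 1.04 1.50', '-2.74 1.38 1.91'] [0.002 0.055 0.02 ]
['-0.66 0.23 0.46', '-1.38 0.33 0.96', '-2.14 0.30 1.49', '-2.84 -0.01 1.98', '-3.43 -0.57 2.39'] [0.044 0.049 0.02 ]
['-0.52 -0.65 0.36', '-0.96 -1.38 0.67', '-1.32 -2.18 0.92', '-1.58 -3.03 1.10', '-1.74 -3.92 1.22'] [0.065 0.01  0.02 ]
['-0.06 -0.91 0.04', '0.33 -1.76 -0.23', '0.98 -2.43 -0.68', '1.67 -2.89 -1.17', '2.04 -3.40 -1.42'] [ 0.04  -0.024  0.02 ]
['0.30 -0.53 -0.21', '0.66 -1.01 -0.46', '1.07 -1.42 -0.75', '1.52 -1.76 -1.06', '2.01 -2.02 -1.40'] [ 0.016 -0.044  0.02 ]
['0.51 -0.18 -0.36', '1.04 -0.26 -0.72', '1.57 -0.26 -1.09', '2.09 -0.17 -1.46', '2.60 0.00 -1.82'] [-0.016 -0.044  0.02 ]
['0.49 0.26 -0.34', '0.94 0.60 -0.65', '1.35 1.01 -0.94', '1.71 1.49 -1.19', '2.01 2.02 -1.40'] [-0.04  -0.024  0.02 ]
['0.24 0.58 -0.17', '0.41 1.19 -0.29', '0.51 1.83 -0.36', '0.54 2.47 -0.38', '0.50 3.12 -0.34'] [-0.046  0.007  0.02 ]
```

```bash
g(){ grep -E 'ft|opening'; }
python3 -m handwheel '[0,0,0,-0.37,0.66,0.17,1, 0,0,0,-0.66,1.31,0.38,1, 0,0,0,-1.02,1.89,0.63,1, 0,0,0,-1.44,2.4,0.92,1, 0,0,0,-1.9,2.84,1.24,1]' |g
python3 -m handwheel '[0,0,0,-0.51,0.35,0.35,1, 0,0,0,-1.04,0.61,0.73,1, 0,0,0,-1.6,0.77,1.12,1, 0,0,0,-2.15,1.04,1.5,1, 0,0,0,-2.74,1.38,1.91,1]'|g
python3 -m handwheel '[0,0,0,-0.66,0.23,0.46,1, 0,0,0,-1.38,0.33,0.96,1, 0,0,0,-2.14,0.3,1.49,1, 0,0,0,-2.84,-0.01,1.98,1, 0,0,0,-3.43,-0.57,2.39,1]'|g
python3 -m handwheel '[0,0,0,-0.52,-0.65,0.36,1, 0,0,0,-0.96,-1.38,0.67,1, 0,0,0,-1.32,-2.18,0.92,1, 0,0,0,-1.58,-3.03,1.1,1, 0,0,0,-1.74,-3.92,1.22,1]'|g
python3 circ.py .05 8 0
```

```text
ft_force: [0.9, 0.6, -2.2]
opening: 0.0207
ft_force: [0.0, -0.3, -2.0]
opening: 0.0209
ft_force: [0.6, -0.3, -1.7]
opening: 0.0208
ft_force: [-20.6, 4.7, 24.4]
opening: 0.0207
14.07 p [ 0.5772 -0.168   0.1438] q [-0.107  0.948  0.034  0.299] j [-0.51  0.04 -0.6   0.46  0.39 -0.63] F [-20.6   4.7  24.4] op 0.0207 ff 79.6
ball [66.   9.4 21.3]
```

Some wedging force (32 N) on a bead at the wall; I'll ease inward first, then carry on.

```bash
g(){ grep -E 'ft|opening'; }
python3 -m handwheel '[0,0,0,0.4,-0.3,-0.28,1, 0,0,0,0.8,-0.9,-0.56,1, 0,0,0,1.2,-1.7,-0.84,1, 0,0,0,1.7,-2.6,-1.19,1, 0,0,0,2.04,-3.4,-1.42,1]' |g
python3 -m handwheel '[0,0,0,0.3,-0.53,-0.21,1, 0,0,0,0.66,-1.01,-0.46,1, 0,0,0,1.07,-1.42,-0.75,1, 0,0,0,1.52,-1.76,-1.06,1, 0,0,0,2.01,-2.02,-1.4,1]' |g
python3 circ.py .05 8 0
python3 - <<'E'
from beads import *
for k in('scene','side'):
  c=cam(k);print(k);[print(*x) for x in beads(c)]
E
```

```text
ft_force: [-0.0, 0.5, -0.0]
opening: 0.0207
ft_force: [0.9, 0.7, -0.9]
opening: 0.0211
15.32 p [ 0.5401 -0.232   0.1424] q [-0.107  0.948  0.034  0.298] j [-0.67  0.06 -0.56  0.54  0.46 -0.8 ] F [ 0.9  0.7 -0.9] op 0.0211 ff 60.8
ball [ 15.2 -44.8  19.9]
scene
green 49 [190.0, 209.0] st mm [-72.0, -32.0] z 0.038
green 15 [232.0, 227.0] st mm [77.0, 6.0] z 0.037
green 13 [223.0, 232.0] st mm [72.0, -24.0] z 0.039
white 86 [204.0, 223.0] st mm [9.0, -42.0] z 0.045
white 42 [189.0, 225.0] st mm [-19.0, -77.0] z 0.038
white 20 [204.0, 233.0] st mm [37.0, -66.0] z 0.038
side
green 42 [234.0, 175.0] st mm [76.0, -7.0] z 0.038
green 31 [276.0, 177.0] st mm [-77.0, -20.0] z 0.038
white 35 [245.0, 169.0] st mm [41.0, -66.0] z 0.037
white 120 [258.0, 173.0] st mm [-8.0, -41.0] z 0.045
```

By drift direction, the identities are clear (g0→far-left wall, g2→far wall, w1→inside), and all are >35 mm from their start. I'll finish the lap.

```bash
g(){ grep -E 'ft|opening'; }
python3 -m handwheel '[0,0,0,0.51,-0.18,-0.36,1, 0,0,0,1.04,-0.26,-0.72,1, 0,0,0,1.57,-0.26,-1.09,1, 0,0,0,2.09,-0.17,-1.46,1, 0,0,0,2.6,0,-1.82,1]' |g
python3 -m handwheel '[0,0,0,0.49,0.26,-0.34,1, 0,0,0,0.94,0.6,-0.65,1, 0,0,0,1.35,1.01,-0.94,1, 0,0,0,1.71,1.49,-1.19,1, 0,0,0,2.01,2.02,-1.4,1]' |g
python3 -m handwheel '[0,0,0,0.24,0.58,-0.17,1, 0,0,0,0.41,1.19,-0.29,1, 0,0,0,0.51,1.83,-0.36,1, 0,0,0,0.54,2.47,-0.38,1, 0,0,0,0.54,2.47,-0.38,1]' |g
python3 circ.py .05 8 0; python3 nx.py -.05 0 .14
python3 - <<'E'
from beads import *
for k in('scene','side'):
  c=cam(k);print(k);[print(*x) for x in beads(c)]
  if k=='scene': cv2.imwrite('pics/s5.png',cv2.cvtColor(cv2.resize(c['img'][160:260,160:290],None,fx=5,fy=5,interpolation=cv2.INTER_CUBIC),cv2.COLOR_RGB2BGR))
E
```

```text
ft_force: [-0.4, 0.1, -1.3]
opening: 0.0207
ft_force: [1.1, -0.4, -1.5]
opening: 0.0206
ft_force: [-0.3, 1.6, 0.8]
opening: 0.0207
17.3 p [ 0.469  -0.2014  0.1425] q [-0.107  0.948  0.034  0.298] j [-0.73 -0.09 -0.7   0.57  0.48 -0.85] F [-0.3  1.6  0.8] op 0.0207 ff 61.3
ball [-47.1   1.1  19.9]
17.3 p [ 0.469  -0.2014  0.1425] q [-0.107  0.948  0.034  0.298] j [-0.73 -0.09 -0.7   0.57  0.48 -0.85] F [-0.3  1.6  0.8] op 0.0207 ff 61.3
[ 0.466 -0.203  0.262] [-0.000e+00 -1.000e-02 -2.000e-02 -6.620e+00 -1.000e-01 -1.001e+01]
ball st [-47.1, 1.1, 19.9]
scene
green 48 [191.0, 206.0] st mm [-79.0, -24.0] z 0.038
green 15 [232.0, 227.0] st mm [77.0, 6.0] z 0.038
green 12 [223.0, 232.0] st mm [72.0, -25.0] z 0.037
white 75 [202.0, 205.0] st mm [-55.0, 4.0] z 0.044
white 42 [189.0, 225.0] st mm [-19.0, -77.0] z 0.039
white 20 [204.0, 233.0] st mm [37.0, -66.0] z 0.038
side
green 40 [234.0, 175.0] st mm [76.0, -7.0] z 0.038
green 18 [278.0, 177.0] st mm [-83.0, -13.0] z 0.039
white 34 [246.0, 169.0] st mm [40.0, -63.0] z 0.04
white 39 [262.0, 169.0] st mm [-21.0, -73.0] z 0.039
white 72 [271.0, 180.0] st mm [-59.0, 15.0] z 0.044
```

View pics/s5.png

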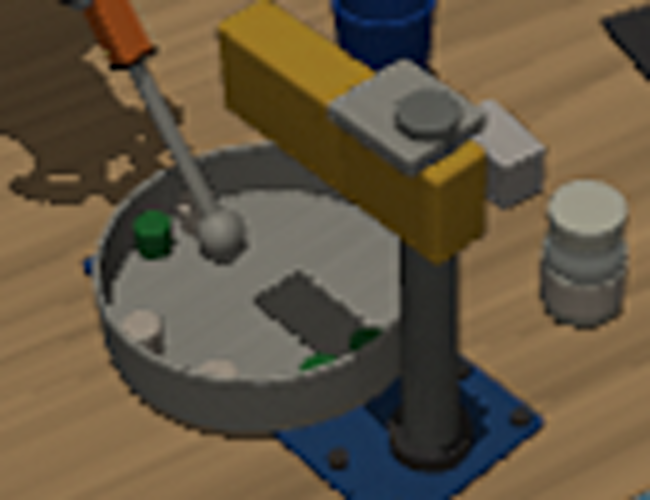

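Six beads are in the bowl: greens at (153,235), (365,337) and (318,362), whites at (142,328) and (215,370), and the sixth white beside the ball at (185,212). I'll lift out straight up and check the stirrer's seat in the grip.

```bash
python3 -m handwheel '[0,0,0,-0.6,0,-0.9,1, 0,0,0,-2,0,-3,1, 0,0,0,-3.6,0,-5.4,1, 0,0,0,-5.2,0,-7.8,1, 0,0,0,-6.6,-0.1,-9.9,1]' | grep ft; python3 -m handwheel '[0,0,0,0,0,0,1,0,0,0,0,0,0,1]' |grep ft
cat > ck.py <<'E'
from beads import *
import sys
p0,q0,o=pose();show(o);pred=p0+q0.apply(np.load('/tmp/bt.npy'));M=q0.as_matrix();S=np.stack([-M[:,0],M[:,1],-M[:,2]],1)
for k in('scene','side'):
    c=cam(k);w=cloud(c);C=-c['R'].T@c['t'];P=w[np.linalg.norm(w-pred,axis=2)<.022]
    if len(P)>5: r=P.mean(0)-C;r/=np.linalg.norm(r);print(k,len(P),'ball meas-pred mm',((P.mean(0)+r*.0105-pred)*1000).round(1),'in stirrer',((P.mean(0)+r*.0105-pred)@S*1000).round(1))
    L=(w-pred)@S;m=(np.hypot(L[...,0],L[...,1])<.02)&(L[...,2]>.03)&(L[...,2]<.11);l=L[m]
    if len(l)>8: print(' shaft x,y slope mm/m',(np.polyfit(l[:,2],l[:,0],1)*1000).round(1),(np.polyfit(l[:,2],l[:,1],1)*1000).round(1))
    [print(*x) for x in beads(c)]
q=Rt(-6,1);p=SEAT+[0,0,.12]-q.apply(np.load('/tmp/bt.npy'));print(rel(p,q,p0,q0).round(2))
E
python3 ck.py
```

```text
ft_force: [0.4, -1.3, -3.0]
ft_force: [-0.4, 0.2, -2.6]
18.27 p [ 0.4666 -0.2035  0.2607] q [-0.107  0.948  0.034  0.298] j [-0.73 -0.16 -0.45  0.9   0.49 -0.86] F [-0.4  0.2 -2.6] op 0.0207 ff 60.7
scene 94 ball meas-pred mm [-9.9  5.4 -4.3] in stirrer [-9.4  7.4  1.3]
 shaft x,y slope mm/m [54.7 -4.9] [-26.3   4.9]
green 50 [190.0, 206.0] st mm [-79.0, -24.0] z 0.04
green 15 [232.0, 227.0] st mm [77.0, 7.0] z 0.038
green 13 [223.0, 232.0] st mm [72.0, -25.0] z 0.039
white 21 [198.0, 202.0] st mm [-78.0, 3.0] z 0.037
white 42 [189.0, 225.0] st mm [-19.0, -77.0] z 0.037
white 20 [204.0, 233.0] st mm [37.0, -66.0] z 0.038
side 42 ball meas-pred mm [-4.3  2.7 -4. ] in stirrer [-5.2  3.6 -1.2]
 shaft x,y slope mm/m [45.8 -6.7] [-28.3  10.9]
green 43 [234.0, 175.0] st mm [76.0, -9.0] z 0.038
green 17 [278.0, 177.0] st mm [-83.0, -15.0] z 0.038
white 36 [246.0, 169.0] st mm [40.0, -65.0] z 0.038
white 39 [262.0, 169.0] st mm [-21.0, -72.0] z 0.041
white 19 [276.0, 180.0] st mm [-76.0, 6.0] z 0.037
[ 1.810e+00 -2.000e-02  2.570e+00 -1.007e+01  4.048e+01  5.380e+00]
```

The stirrer has swung about 3° in the grip, and I'll account for it. First I refine the ball position and tilt.

```bash
cat > ck2.py <<'E'
from p import *
def measure():
    p0,q0,o=pose();M=q0.as_matrix();S=np.stack([-M[:,0],M[:,1],-M[:,2]],1);bt=np.load('/tmp/bt.npy')
    cs=[cam('scene'),cam('side')];W=[cloud(c) for c in cs];b=p0+q0.apply(bt)
    for i in range(5):
        est=[]
        for c,w in zip(cs,W):
            C=-c['R'].T@c['t'];P=w[np.linalg.norm(w-b,axis=2)<.018];L=(P-b)@S;P=P[L[:,2]<.012];r=P.mean(0)-C;r/=np.linalg.norm(r);est.append(P.mean(0)+r*.0105)
        b=np.mean(est,0)
    print('ball est per cam (stirrer mm)',[((e-p0)@S*1000).round(1).tolist() for e in est])
    sl=[]
    for w in W:
        L=(w-b)@S;z=L[...,2];m=(np.hypot(L[...,0]-.04*z,L[...,1]+.03*z)<.012)&(z>.025)&(z<.112);l=L[m];sl.append([np.polyfit(l[:,2],l[:,j],1)[0] for j in(0,1)])
    print('slopes',np.round(sl,3));return q0.inv().apply(b-p0),np.mean(sl,0)
def plan(bt,sl,target,q):   # target ball position, desired stirrer pose as tool nominal q
    u=np.array([-sl[0],sl[1],-1]);u/=np.linalg.norm(u);ax=np.cross([0,0,-1],u);D=R.from_rotvec(ax/np.linalg.norm(ax)*np.arcsin(np.linalg.norm(ax)))
    qn=q*D.inv();return target-qn.apply(bt),qn
E
python3 - <<'E'
from ck2 import *
bt,sl=measure();print(bt.round(4),sl.round(3));np.save('/tmp/bt2',bt);np.save('/tmp/sl2',sl)
p0,q0,o=pose();p,q=plan(bt,sl,SEAT+[0,0,.12],Rt(-6,1));print(p.round(4),rel(p,q,p0,q0).round(2))
E
```

```text
ball est per cam (stirrer mm) [[-9.6, 7.6, -136.7], [-9.0, 6.2, -139.0]]
slopes [[ 0.053 -0.024]
 [ 0.046 -0.038]]
[0.0093 0.0069 0.1378] [ 0.05  -0.031]
[0.485  0.2142 0.2797] [  2.17  -0.46   2.53 -10.17  40.3    4.83]
```

```bash
python3 -m handwheel '[0.3,-0.1,0.3,-0.4,2,0.2,1, 0.8,-0.2,0.8,-1.4,6,0.7,1, 1.2,-0.3,1.4,-2.5,10.5,1.2,1, 1.7,-0.4,2,-3.7,15,1.8,1, 2.17,-0.46,2.53,-5,20,2.4,1]' | grep ft; python3 - <<'E'
from ck2 import *
bt,sl=np.load('/tmp/bt2.npy'),np.load('/tmp/sl2.npy')
p0,q0,o=pose();show(o);p,q=plan(bt,sl,SEAT+[0,0,.12],Rt(-6,1));print(p.round(4),rel(p,q,p0,q0).round(2))
E
```

```text
ft_force: [0.9, -0.9, -2.2]
19.1 p [ 0.4742 -0.0316  0.2657] q [ 0.032  0.948 -0.023  0.315] j [-0.04 -0.45 -0.69  0.69 -0.04  0.02] F [ 0.9 -0.9 -2.2] op 0.0206 ff 60.3
[0.485  0.2142 0.2797] [ 0.29 -0.16  0.36 -0.58 24.55 -2.05]
```

```bash
python3 -m handwheel '[0.1,0,0.1,-0.1,5,-0.4,1, 0.2,-0.1,0.2,-0.3,10.5,-0.9,1, 0.29,-0.16,0.36,-0.4,16,-1.4,1, 0.29,-0.16,0.36,-0.5,21,-1.8,1, 0.29,-0.16,0.36,-0.58,24.55,-2.05,1]' | grep ft;python3 -m handwheel '[0,0,0,0,0,0,1,0,0,0,0,0,0,1]' |grep ft; python3 - <<'E'
from ck2 import *
p0,q0,o=pose();show(o);M=q0.as_matrix()
bt,sl=measure();print('bt',bt.round(4),sl.round(3));np.save('/tmp/bt3',bt);np.save('/tmp/sl3',sl)
p,q=plan(bt,sl,SEAT+[0,0,.12],Rt(-6,1));print(rel(p,q,p0,q0).round(2))
c=cam('wrist');save(c,'w2');w=cloud(c);h=cv2.cvtColor(c['img'],cv2.COLOR_RGB2HSV).astype(int)
m=(h[...,0]>4)&(h[...,0]<17)&(h[...,1]>170)&(h[...,2]>60)&(np.linalg.norm(w-p0,axis=2)<.1)
S=np.stack([-M[:,0],M[:,1],-M[:,2]],1);L=(w[m]-p0)@S;print(len(L),np.percentile(L,[2,25,50,75,98],axis=0).round(4))
E
```

```text
ft_force: [1.1, -0.7, -1.9]
ft_force: [-0.6, -0.4, -2.2]
19.98 p [0.4847 0.213  0.2788] q [ 0.053  0.945 -0.032  0.322] j [ 0.73 -0.18 -0.46  0.83 -0.49  0.72] F [-0.6 -0.4 -2.2] op 0.0209 ff 60.3
ball est per cam (stirrer mm) [[-10.0, 6.8, -135.4], [-9.5, 6.8, -138.0]]
slopes [[ 0.068 -0.039]
 [ 0.055 -0.017]]
bt [0.0098 0.0068 0.1367] [ 0.061 -0.028]
[-0.03 -0.13  0.03  0.04  0.09  0.04]
1746 [[-0.0146 -0.011  -0.006 ]
 [-0.0134 -0.0059  0.017 ]
 [-0.0125 -0.0006  0.0347]
 [-0.0118  0.0053  0.0476]
 [ 0.0065  0.0098  0.0525]]
```

View pics/w2.png

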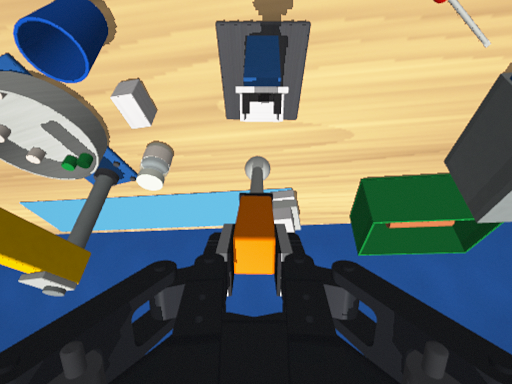

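The wrist view shows the handle (255,235), the ball (257,168) and the rest notch (263,105) straight ahead. I'll compare the ball's offset with the rest from this same view.

```bash
python3 - <<'E'
from ck2 import *
p0,q0,o=pose();c=cam('wrist');w=cloud(c);M=q0.as_matrix();C=-c['R'].T@c['t']
im=c['img'].astype(int);g=(im.max(2)-im.min(2)<30)
b=p0+q0.apply([.0095,.0065,.1325])
for i in range(5):
    P=w[np.linalg.norm(w-b,axis=2)<.018];L=(P-b)@M
    r=P.mean(0)-C;r/=np.linalg.norm(r);b=P.mean(0)+r*.0105
print('wrist ball tool mm',((b-p0)@M*1000).round(1),len(P),'world',b.round(4))
L=(w-b)@M;d=np.linalg.norm(w-b,axis=2)
for lo,hi in((.025,.055),(.055,.09),(.09,.115)):
    m=(-L[...,2]>lo)&(-L[...,2]<hi)&(np.hypot(L[...,0],L[...,1])<.02);print('shaft',m.sum(),(np.median(L[m],0)*1000).round(1))
# rest in its own axes
a=np.deg2rad(-6);e=np.array([np.cos(a),np.sin(a),0]);n=np.array([-e[1],e[0],0])
rx,ry,rz=(w-SEAT)@e,(w-SEAT)@n,w[...,2]
plate=(rz>.003)&(rz<.014)&(abs(rx)<.12)&(abs(ry)<.09)&(im.max(2)<110);print('plate y',plate.sum(),np.percentile(ry[plate],[1,50,99]).round(4),'x',np.percentile(rx[plate],[1,99]).round(4))
arm=(rz>.06)&(rz<.16)&(abs(rx)<.14)&(abs(ry)<.05)&(im.min(2)>150)
if arm.sum()>5: print('arms',arm.sum(),'y',np.percentile(ry[arm],[1,25,75,99]).round(4),'x',np.percentile(rx[arm],[1,50,99]).round(4),'z',np.percentile(rz[arm],[1,50,99]).round(4))
print('ball rest axes mm',((b-SEAT)@e*1000).round(1),((b-SEAT)@n*1000).round(1),b[2].round(4))
E
```

```text
wrist ball tool mm [ 13.6   3.9 134.7] 366 world [0.5564 0.204  0.1647]
shaft 87 [  0.4  -0.5 -40.7]
shaft 135 [ -1.2  -1.6 -73.3]
shaft 52 [ -2.   -1.9 -95. ]
plate y 4835 [-0.0591  0.0014  0.0574] x [-0.0957  0.0482]
arms 465 y [-0.0289 -0.022   0.019   0.0264] x [-0.0762 -0.0723 -0.0107] z [0.0708 0.116  0.1252]
ball rest axes mm -5.3 -5.2 0.1647
```

```bash
python3 - <<'E'
from p import *
p0,q0,o=pose();a=np.deg2rad(-6);e=np.array([np.cos(a),np.sin(a),0]);n=np.array([-e[1],e[0],0])
for d in(0,.02,.045,.075,.1,.12): print(d,(q0.inv().apply(.003*e+.002*n-[0,0,d])*100).round(2))
E
```

```text
0 [-0.24  0.21  0.18]
0.02 [0.99 0.26 1.76]
0.045 [2.52 0.32 3.73]
0.075 [4.36 0.4  6.1 ]
0.1 [5.89 0.46 8.08]
0.12 [7.12 0.51 9.66]
```

```bash
python3 -m handwheel '[0,0,0,-0.24,0.21,0.18,1, 0,0,0,0.99,0.26,1.76,1, 0,0,0,2.52,0.32,3.73,1, 0,0,0,4.36,0.4,6.1,1, 0,0,0,5.4,0.44,7.45,1]' | grep ft;python3 -m handwheel '[0,0,0,0,0,0,1,0,0,0,0,0,0,1]' |grep -E 'ft|eef|clock'
python3 - <<'E'
from p import *
p0,q0,o=pose();show(o);c=cam('scene');a=cv2.resize(c['img'][110:200,260:350],None,fx=5,fy=5,interpolation=cv2.INTER_CUBIC)
d=cam('side');b=cv2.resize(d['img'][190:280,190:250+30],None,fx=5,fy=5,interpolation=cv2.INTER_CUBIC)[:,:345];cv2.imwrite('pics/s6.png',cv2.cvtColor(np.hstack([a,b]),cv2.COLOR_RGB2BGR))
E
```

```text
ft_force: [0.8, -0.0, -1.6]
clock: 21.05
eef_pos: [0.4888, 0.2148, 0.1886]
ft_force: [0.1, -0.1, -1.4]
21.05 p [0.4888 0.2148 0.1886] q [ 0.054  0.944 -0.032  0.323] j [ 0.72 -0.13 -0.65  0.58 -0.49  0.72] F [ 0.1 -0.1 -1.4] op 0.0209 ff 60.3
```

View pics/s6.png

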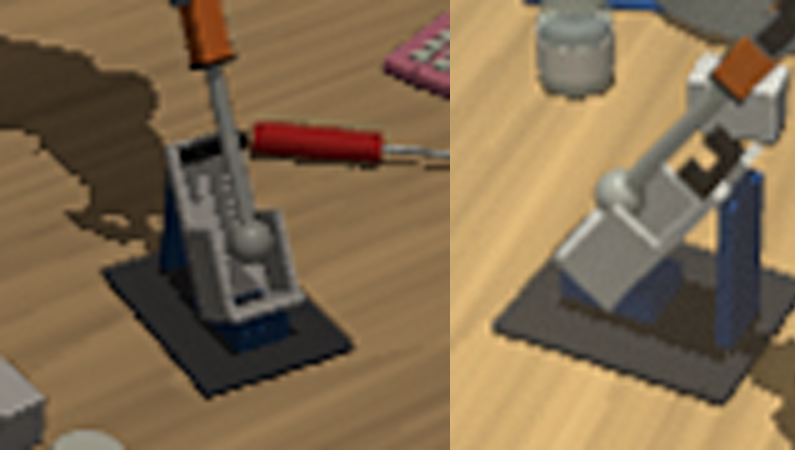

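In the left crop the ball (250,240) is over the channel and the shaft is parallel to it. In the right crop the ball (620,190) is above the trough and the shaft is above the notch (710,160). Lowering with force checks.

```bash
python3 -m handwheel '[0,0,0,0.5,0.02,0.63,1, 0,0,0,1,0.04,1.26,1, 0,0,0,1.47,0.06,1.9,1, 0,0,0,1.6,0.06,2.05,1]' | grep -E 'ft|eef';python3 -m handwheel '[0,0,0,0.12,0,0.16,1,0,0,0,0.18,0.01,0.24,1]' |grep -E 'ft|eef'; python3 -m handwheel '[0,0,0,0.12,0,0.16,1,0,0,0,0.12,0,0.16,1]' |grep -E 'ft|eef'
```

```text
eef_pos: [0.4879, 0.2143, 0.1606]
ft_force: [0.4, -0.5, -1.8]
eef_pos: [0.4883, 0.2147, 0.1586]
ft_force: [-0.2, 0.4, -2.0]
eef_pos: [0.4883, 0.2145, 0.1565]
ft_force: [0.2, 0.5, -2.0]
```

```bash
python3 -m handwheel '[0,0,0,0.12,0,0.16,1,0,0,0,0.12,0,0.16,1]' | grep -E 'ft|eef';python3 -m handwheel '[0,0,0,0.12,0,0.16,1,0,0,0,0.12,0,0.16,1]' |grep -E 'ft|eef'; python3 - <<'E'
from ck2 import *
p0,q0,o=pose();show(o);bt=np.array([.0095,.0055,.1325]);print('ball-seat mm',((p0+q0.apply(bt)-SEAT)*1000).round(1))
E
```

```text
eef_pos: [0.4888, 0.215, 0.1556]
ft_force: [-7.9, -0.2, 9.9]
eef_pos: [0.4896, 0.2161, 0.1554]
ft_force: [-21.6, 2.5, 30.2]
22.65 p [0.4896 0.2161 0.1554] q [ 0.053  0.944 -0.03   0.324] j [ 0.72 -0.1  -0.72  0.48 -0.49  0.72] F [-21.6   2.5  30.2] op 0.0212 ff 65.6
ball-seat mm [1.3 1.5 0. ]
```

Toe contact, force along the axis, position at the seat. I'll relieve it, ease toward the channel and release.

```bash
python3 -m handwheel '[0,0,0,0,0,-0.25,1,0,0,0,0.1,0,-0.3,1,0,0,0,0.2,0,-0.3,1,0,0,0,0.2,0,-0.3,1]' | grep -E 'ft|eef'; python3 -m handwheel '[0,0,0,0,0,0,0.55,0,0,0,0,0,0,0.45,0,0,0,0,0,0,0.3,0,0,0,0,0,0,0.15,0,0,0,0,0,0,0]' | grep -E 'ft|eef|open'
python3 - <<'E'
from ck2 import *
p0,q0,o=pose();show(o)
for k in('scene','side'):
    c=cam(k);w=cloud(c);h=cv2.cvtColor(c['img'],cv2.COLOR_RGB2HSV).astype(int)
    m=(h[...,0]>4)&(h[...,0]<17)&(h[...,1]>170)&(w[...,2]>.12)&(w[...,2]<.23)&(np.linalg.norm(w-SEAT,axis=2)<.22);M=Rt(-6,1).as_matrix();L=(w[m]-SEAT)@np.stack([-M[:,0],M[:,1],-M[:,2]],1)
    print(k,len(L),np.percentile(L,[2,50,98],axis=0).round(4).tolist() if len(L) else '')
E
```

```text
eef_pos: [0.4862, 0.2155, 0.1552]
ft_force: [6.1, 1.2, 4.2]
eef_pos: [0.4849, 0.2149, 0.1536]
ft_force: [-0.7, -0.3, -0.8]
opening: 0.0855
23.77 p [0.4849 0.2149 0.1536] q [ 0.053  0.945 -0.032  0.322] j [ 0.73 -0.1  -0.72  0.49 -0.49  0.73] F [-0.7 -0.3 -0.8] op 0.0855 ff 0.0
scene 146 [[-0.0101, -0.011, 0.1243], [0.0087, -0.005, 0.1539], [0.0139, 0.0092, 0.1831]]
side 71 [[-0.0099, -0.0035, 0.1217], [0.0052, 0.0115, 0.1368], [0.0093, 0.0456, 0.1935]]
```

```bash
python3 -m handwheel '[0,0,0,0,0,-1.5,0,0,0,0,0,0,-4,0,0,0,0,0,0,-7,0,0,0,0,0,0,-10,0,0,0,0,0,0,-12,0]' | grep -E 'ft|eef'; python3 -m handwheel '[0,0,0,0,0,0,0,0,0,0,0,0,0,0,0,0,0,0,0,0,0,0,0,0,0,0,0,0]' | grep -E 'ft|clock'
python3 - <<'E'
from beads import *
c=cam('scene');[print(*x) for x in beads(c)];a=cv2.resize(c['img'][90:270,150:360],None,fx=3.5,fy=3.3);cv2.imwrite('pics/s7.png',cv2.cvtColor(a[:600],cv2.COLOR_RGB2BGR))
for k in('scene','side'):
    d=cam(k);w=cloud(d);h=cv2.cvtColor(d['img'],cv2.COLOR_RGB2HSV).astype(int);M=Rt(-6,1).as_matrix();L=(w-SEAT)@np.stack([-M[:,0],M[:,1],-M[:,2]],1)
    m=(h[...,0]>4)&(h[...,0]<17)&(h[...,1]>170)&(np.linalg.norm(L-[0,0,.15],axis=2)<.05);print(k,m.sum(),np.percentile(L[m],[2,50,98],axis=0).round(4).tolist())
E
```

```text
eef_pos: [0.4118, 0.2266, 0.2497]
ft_force: [0.7, 0.8, 0.2]
clock: 25.0
ft_force: [0.6, -0.3, -0.8]
green 46 [190.0, 206.0] st mm [-79.0, -24.0] z 0.039
green 15 [232.0, 227.0] st mm [77.0, 6.0] z 0.039
green 13 [223.0, 232.0] st mm [73.0, -25.0] z 0.039
white 42 [199.0, 201.0] st mm [-78.0, 9.0] z 0.039
white 42 [189.0, 225.0] st mm [-19.0, -77.0] z 0.041
white 20 [204.0, 233.0] st mm [37.0, -66.0] z 0.038
scene 147 [[-0.0094, -0.0119, 0.1246], [0.0084, -0.0046, 0.1538], [0.0139, 0.0088, 0.1831]]
side 176 [[-0.0107, -0.0069, 0.1232], [-0.0011, 0.0113, 0.1607], [0.0085, 0.0149, 0.1851]]
```

View pics/s7.png

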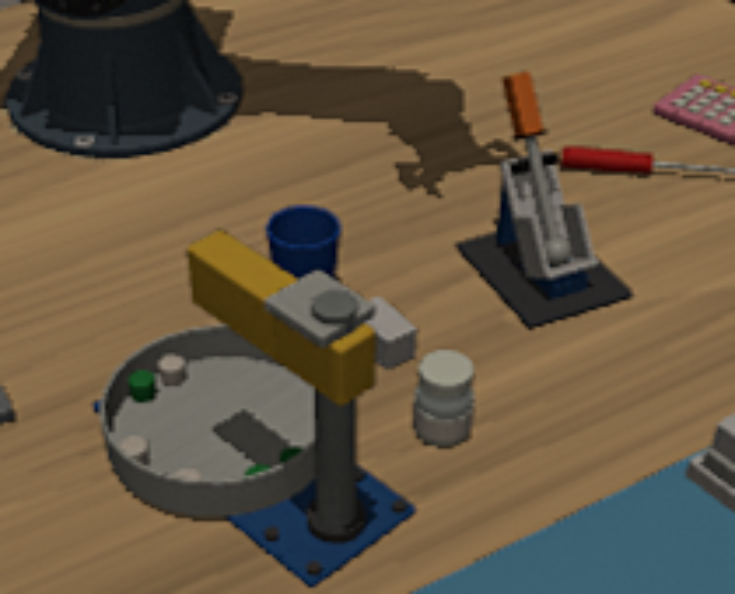

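The stirrer is back in its rest (525,100–555,250). All six beads are in the bowl and displaced, and the jar, block and cup are untouched. Handing in.

```bash
python3 -c "from bench import ctrl; print(ctrl.close_job())"
```

```text
the job is handed in; nothing more can be done
None
```

I stirred the beads twice clockwise, starting and ending on the near side, laid the stirrer back in its rest and handed the job in at about 25 s: all six beads are still in the bowl and, by my reading of the pictures, each over 35 mm from its start, though if the two green beads at the far wall are swapped, one has moved only about 26 mm.

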